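# Release the locked sample tray with the pin

## Task

The sample reader has lost power with its tray locked inside: take the round-handled release pin from the tool rack and push it down through the small hole in the reader's top until the hidden spring latch lets go and the tray springs out. Then put the pin back upright in the same place in the rack, leaving the tray out and the square-handled packing rod, the beaker, the flask and the bottle undisturbed.

Things in the scene. Friction and masses are not known exactly. Their poses are not given: they have to be found in the camera images.
- reader: The sample reader: a fixed white box, 220 (x) x 200 (y) x 120 mm high, on the bench; origin at the centre of its underside, x from the tray front to the back, y across its width, z up. On its lid, 50 mm in +x and 45 mm in +y from the middle, sits a 36 x 36 mm, 6 mm thick steel plate with the access hole.
- access_hole (a point): Centre of the access hole, level with the top face of the square steel plate, 126 mm above the bench; axes as the reader's. The hole is vertical, 12 mm in diameter, with a 3 mm chamfer that widens its mouth to 18 mm. Below it, out of sight, a flat latch pad 32 x 36 mm lies 41 mm below this point.
- latch (a joint): How far the hidden latch pad is pressed down (m): 0 when up; the tray is let go at about 0.004, the stop is at 0.010. A spring pushes it up with 2 N at the top and 4.5 N at the stop; it returns to 0 when let go.
- tray (a joint): How far the grey sample tray (130 mm wide, holding four capped vials) stands out of the reader's front (m): 0 locked, front flush with the box; once let go its own spring pushes it slowly out to its stop at 0.060 in about 1 s, towards the reader's -x. It has no handle and cannot be pulled out while locked.
- tray_front (a point): Middle of the upper edge of the tray's front panel, 62 mm above the bench; same axes as the reader.
- pin_grip (a point): Centre of the release pin's round ribbed aluminium handle, 30 mm in diameter, 55 mm tall; z up along the pin. Below it a steel shaft, 6 mm in diameter and 70 mm long. Loose, about 80 g; hangs upright in one of the rack's two places, the handle's underside on the rack's top, 85 mm above the bench.
- pin_tip (a point): Centre of the lower end of the pin's shaft, 97.5 mm below the handle's centre.
- rack_near (a point): Centre of the mouth of the rack's place at its -x end, on the rack's top face. The rack is a fixed white plastic stand 140 (x) x 60 (y) x 85 mm high, its top 10 mm thick with two through holes of 18 mm diameter, 64 mm apart along its x, open space below. Axes are the rack's, z up.
- rack_far (a point): The same for the rack's place at its +x end. The pin is in one of the two places, the packing rod in the other; which is which changes.
- rod_grip (a point): Centre of the packing rod's square aluminium handle, 30 x 30 x 40 mm tall, with a 14 mm shaft below it (too thick for the access hole); loose, about 120 g. It stays where it is.
- beaker_mid (a point): Middle of a loose glass beaker, 72 mm across, 90 mm tall.
- flask_mid (a point): Middle of a loose conical flask, 80 mm across the foot, 110 mm tall.
- bottle_mid (a point): Middle of a loose brown bottle, 60 mm in diameter, 120 mm tall.

How it is judged:
By the outcome, as a careful person would: the job done as asked, in the order asked, and still so for the second after the job is handed in, with the robot touching nothing.
It also fails if it takes over 48 s, if anything falls off the work surface, if the arm or the gripper's body presses on something with over 40 N, if the wrist force passes 120 N, or if a joint passes its speed limit or range.

## Robot

A 7-joint arm with a two-finger parallel gripper is mounted at the origin on the work surface. World frame = base frame: x ahead of the robot, y to its left, z up, the work surface at z = 0. Lengths are in m, angles in rad, forces in N, time in s.
With the tool pointing down it reaches from about 0.35 to 0.9 m from the base axis. Payload 8.1 kg.
Tool frame: the origin (TCP) lies on the front face of the gripper's body, between the roots of the fingers; the fingertips stand ctrl.tcp_to_tips ahead of it and the grasp point (between the pads) lies 54 mm ahead of it (ctrl.tcp_to_tips is the distance from the TCP to the fingertips, in m); z points along the fingers, x is the direction in which the jaws open and shut, and the axes are right-handed (so a half turn about z gives the same grasp; the last joint's range is limited). The gripper opens to 85 mm and grips with 20 to 120 N. Pads are 22 mm wide; open, the fingers measure 114 mm over their backs; the gripper's body (76 mm by 85 mm) begins 54 mm behind the grasp point. The pads swing forward as they close: fully open they stand 13 mm farther back than shut.
Start: joints at [-1.375, 0.434, 0.025, 1.573, -0.012, 1.134, -0.075], TCP at [0.184, 0.597, 0.304] pointing down, gripper open.
Joint ranges: [-2.62, 2.62], [-0.44, 2.09], [-1.27, 1.32], [0.08, 2.57], [-1.32, 4.46], [0.12, 2], [-2.74, 2.74]. Speed limits (rad/s): [2.22, 2.22, 3.01, 3.01, 3.14, 3.14, 3.14].

## Interface

Orientations are given as a rotation vector (axis times angle).
In Python, from rig import ctrl, snapshot, get_calibration, nets gives the robot as it stands.
- The arm moves only by the tool carry_out, never from a script. Its argument "commands" is a list of rows, each an object with "dp": the shift along the tool's x, y, z in units of 30 mm (1.0 is 30 mm), a list of three; "rotation": the turn, a rotation vector about the tool's x, y, z in units of 5 degrees (1.0 is 5 degrees), a list of three; "claw": the finger opening in mm, from 0 to 85.4. A call has 1 to 12 rows; each row shifts and turns the pose as measured when the row begins, along the tool's axes as they then stand; what a row does not reach is not made up. A row lasts 1/12 s, in which the tool goes at most 41.7 mm and 7.16 degrees, less where a joint would pass 70% of its speed; a pose out of reach is approached as far as the arm can. A call is refused whole if a number of a shift passes 1 or a number of a turn 1, either way. A call with a gripper value outside its range is refused whole. The fingers move at their own pace and stop on an object; "force" is the grip in N (left out, the last holds). Time passes only in rows, so rows that do not move let the fingers close. It gives the time, the measured TCP pose, the force and the opening at its end, in the units of the state.
- ctrl.read_state(): the state, without advancing time (a new reading comes with each control period).
- snapshot(name): name is "side" or "top" or "wrist"; returns the picture (480x640x3 uint8, red, green, blue); there is no depth.
- get_calibration(name): a dict with "fovy" (degrees; the focal length in pixels is half the picture's height over the tangent of half this angle, whatever the lens; pixels are square), "cx", "cy" (the principal point, pixels), "T" (4x4, takes a point from camera to world coordinates); the wrist camera has in their place "T_tool_cam" (4x4, takes a point from camera to tool coordinates, whose origin is the TCP and whose axes are the tool frame's). Camera axes: x right, y up, looking along -z (the intrinsics and any distortion apply to the point x, -y, -z); pixel columns grow to the right and rows downward; lengths in m; the calibration is good to about 2 mm. A picture is of the moment at which its call begins: read the wrist's pose just before it. get_calibration takes no time and is no camera call.
- ctrl.finish_job(): hands the job in, once; it reports no verdict.
Trained networks look in the newest picture that a camera, given by its name, has taken for a name from the list of things; names that differ only in an ending like _2 or _b are one class to them, and where a whole thing is asked for, a point or a joint stands for the part that bears it (a point fixed in the world has none). Each returns a list of dicts, best first, with "confidence" (0 to 1); they miss things now and then, are a little off and sometimes report something else, mostly with a low value. They report only what shows in the picture. A call takes as long as a camera call.
- nets.silhouettes(camera, thing): "pixels" (480x640 bool, what is visible of it) and "location" ([column, row] as shares, 0 to 1, of the picture: columns of its width, rows of its height, amid what is visible of it).
- nets.pinpoint(camera, thing): "location" ([column, row] as shares, 0 to 1, of the picture: columns of its width, rows of its height: a listed point, or the origin of a listed thing).
The state is a dict: "clock": time; "qpos": joint angles; "dq": joint speeds; "joint_torque": joint torques, N m; "tcp_pos": TCP position; "tcp_rot": TCP orientation; "ft_force": force on the tool from outside, world axes, zero at the start; "wrist_torque": the same for the moment, N m; "grip_width": opening from 0.0 (shut) to 1.0 (fully open).
Only numpy, scipy, OpenCV 4.12 (cv2) and the standard library are available. Lean on these libraries where they do the work, as an engineer would, in place of code of your own. Each camera call takes 0.05 s, during which the arm holds its last target. There are 200 camera calls.

## Working session

There is one attempt and no reset: what is moved stays moved. The work goes in short steps, Python scripts to look and compute and a tool call to move; the robot and the scene stay as the last step left them, time stands still between calls to the robot, and variables do not carry over. Pictures are saved under pics/ and viewed, about 8 in all and at most 12, crops included, and the job is handed in when it is done.

Besides the shell and the picture viewer there is one more tool, called after "Request:" by a JSON object that holds its "method" and its "body". carry_out: Moves the arm, as the interface text tells. Its arguments: {"type":"object","properties":{"commands":{"type":"array"},"force":{"type":"number"}},"required":["commands"]}

```bash
ls; mkdir -p pics
cat > h.py <<'E'
import numpy as np, cv2
from rig import ctrl, snapshot, get_calibration, nets
from scipy.spatial.transform import Rotation as R
def snap(cam,fn=None):
    s=ctrl.read_state(); im=snapshot(cam)
    if fn: cv2.imwrite('pics/'+fn,im[:,:,::-1])
    return s,im
def camT(cam,s):
    c=get_calibration(cam)
    if 'T' in c: return c,np.array(c['T'])
    T=np.eye(4);T[:3,:3]=R.from_rotvec(s['tcp_rot']).as_matrix();T[:3,3]=s['tcp_pos']
    return c,T@np.array(c['T_tool_cam'])
def ray(cam,s,px):
    c,T=camT(cam,s); f=240/np.tan(np.radians(c['fovy'])/2)
    d=np.array([(px[0]-c['cx'])/f,-(px[1]-c['cy'])/f,-1.])
    d=T[:3,:3]@d; return T[:3,3],d/np.linalg.norm(d)
def at_z(cam,s,px,z):
    o,d=ray(cam,s,px); return o+d*(z-o[2])/d[2]
def tri(rays):
    A=0;b=0
    for o,d in rays:
        P=np.eye(3)-np.outer(d,d);A=A+P;b=b+P@o
    x=np.linalg.solve(A,b); return x,[np.linalg.norm((np.eye(3)-np.outer(d,d))@(x-o)) for o,d in rays]
def pin(cam,thing):
    r=nets.pinpoint(cam,thing)
    return [(np.array(q['location'])*[640,480],round(q['confidence'],2)) for q in r[:2]]
E
python3 - <<'E'
from h import *
np.set_printoptions(precision=4,suppress=True)
s=ctrl.read_state(); print(s, ctrl.tcp_to_tips)
for c in('side','top','wrist'): print(c,get_calibration(c))
R_={}
for c in('side','top'):
    s,im=snap(c,c+'0.png')
    for t in 'access_hole pin_grip rod_grip rack_near rack_far tray_front beaker_mid flask_mid bottle_mid reader'.split():
        R_[c,t]=pin(c,t)
for t in 'access_hole pin_grip rod_grip rack_near rack_far tray_front beaker_mid flask_mid bottle_mid reader'.split():
    a,b=R_['side',t],R_['top',t]; print(t,a,b)
    if a and b: print('   ',*tri([ray('side',s,a[0][0]),ray('top',s,b[0][0])]))
E
python3 -c "
import cv2,numpy as np
a=cv2.imread('pics/side0.png');b=cv2.imread('pics/top0.png');cv2.imwrite('pics/both0.png',cv2.resize(np.vstack([a,b]),(0,0),fx=.62,fy=.62))"
```

```text
pics
{'clock': 0.0, 'qpos': array([-1.3746,  0.4352,  0.025 ,  1.5741, -0.0116,  1.134 , -0.0751]), 'dq': array([-0.001 ,  0.0002,  0.001 , -0.0005, -0.0001,  0.0003,  0.0018]), 'joint_torque': array([  0.    , -67.0465,   1.0255, -31.6211,   0.0157,   0.0125,
         0.    ]), 'tcp_pos': array([0.1839, 0.5969, 0.3031]), 'tcp_rot': array([ 2.5265,  1.8654, -0.0018]), 'ft_force': array([ 0.3323,  0.02  , -0.0353]), 'wrist_torque': array([ 0.0054,  0.0282, -0.0252]), 'grip_width': 0.9983233859676749} 0.0726
side {'fovy': 43.724981793132706, 'cx': 320.3241998261976, 'cy': 231.37363364702816, 'T': array([[-0.9823,  0.0961, -0.1605,  0.3699],
       [-0.1869, -0.5459,  0.8168,  1.1877],
       [-0.0091,  0.8323,  0.5542,  0.9263],
       [ 0.    ,  0.    ,  0.    ,  1.    ]])}
top {'fovy': 45.1511309630334, 'cx': 318.623683356988, 'cy': 237.6718253759603, 'T': array([[ 0.0287,  0.986 , -0.1643,  0.4047],
       [-0.9994,  0.0251, -0.0236, -0.0247],
       [-0.0191,  0.1648,  0.9861,  1.2882],
       [ 0.    ,  0.    ,  0.    ,  1.    ]])}
wrist {'fovy': 58.033715713821174, 'cx': 323.3477
[... 1675 characters left out ...]
3792692883029791), np.float64(0.003792692883029958)]
flask_mid [(array([347.712, 171.408]), 0.6), (array([321.408, 273.888]), 0.39)] [(array([524.288, 247.392]), 0.59)]
    [ 0.6004 -0.4363  0.0568] [np.float64(0.0004220678971342485), np.float64(0.0004220678971343207)]
bottle_mid [(array([250.496, 249.312]), 0.69)] [(array([323.328, 160.416]), 0.8)]
    [ 0.7862 -0.0005  0.0443] [np.float64(0.0008756867254445923), np.float64(0.0008756867254446406)]
reader [(array([355.904, 245.184]), 0.92), (array([323.712, 280.8  ]), 0.25)] [(array([377.216, 281.376]), 0.67), (array([128.896, 276.48 ]), 0.37)]
    [ 0.5273 -0.1271  0.0005] [np.float64(0.0035367526217227182), np.float64(0.00353675262172274)]
```

View pics/top0.png

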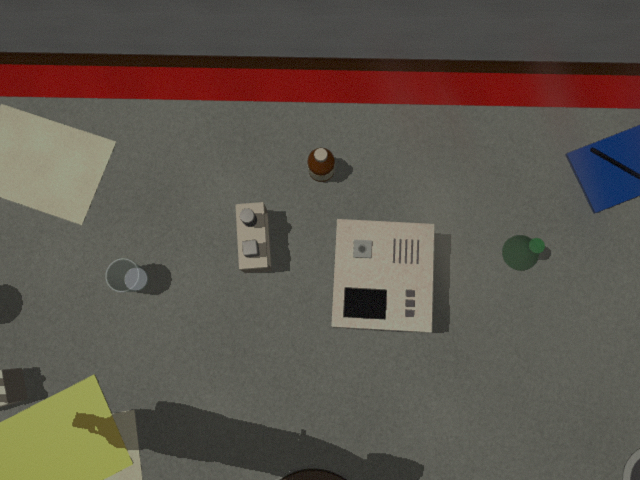

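View pics/side0.png

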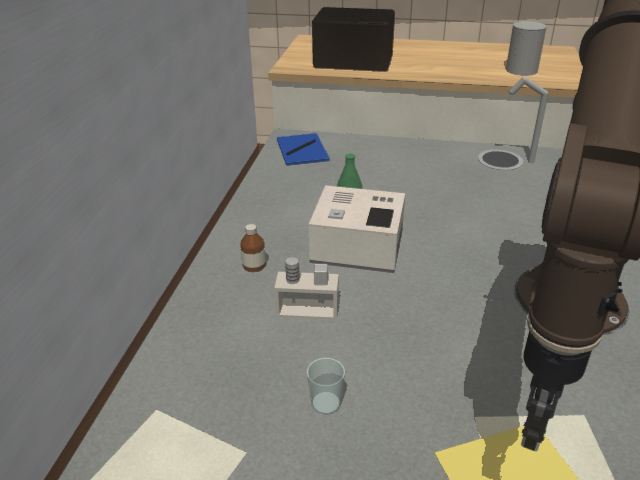

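Top view: round pin handle at (248,216), which is the far place. The square rod is at (250,247), near place, and the hole plate at (362,249). The side view agrees, with the round handle at (292,270) and the square one at (320,275). The net fixes for the pin, rod and hole match the pictures, so I'm moving closer.

Request:
{"method": "carry_out", "body": {"commands": [{"dp": [-0.57,1,0],"rotation": [0,0,0],"claw": 85},{"dp": [-0.57,1,0],"rotation": [0,0,0],"claw": 85},{"dp": [-0.57,1,0],"rotation": [0,0,0],"claw": 85},{"dp": [-0.57,1,0],"rotation": [0,0,0],"claw": 85},{"dp": [-0.57,1,0],"rotation": [0,0,0],"claw": 85},{"dp": [-0.57,1,0],"rotation": [0,0,0],"claw": 85},{"dp": [-0.57,1,0],"rotation": [0,0,0],"claw": 85},{"dp": [-0.57,1,0],"rotation": [0,0,0],"claw": 85},{"dp": [-0.57,1,0],"rotation": [0,0,0],"claw": 85},{"dp": [-0.57,1,0],"rotation": [0,0,0],"claw": 85},{"dp": [-0.57,1,0],"rotation": [0,0,0],"claw": 85},{"dp": [-0.57,1,0],"rotation": [0,0,0],"claw": 85}]}}

```text
clock: 2.1
tcp_pos: [0.4728, 0.2915, 0.3026]
tcp_rot: [-2.505, -1.885, -0.003]
ft_force: [0.5, 0.8, -0.2]
grip_width: 0.993
```

Request:
{"method": "carry_out", "body": {"commands": [{"dp": [-0.6,0.97,0],"rotation": [0,0,0],"claw": 85},{"dp": [-0.6,0.97,0],"rotation": [0,0,0],"claw": 85},{"dp": [-0.6,0.97,0],"rotation": [0,0,0],"claw": 85},{"dp": [-0.6,0.97,0],"rotation": [0,0,0],"claw": 85},{"dp": [-0.6,0.97,0],"rotation": [0,0,0],"claw": 85},{"dp": [0,0,0],"rotation": [0,0,-1],"claw": 85},{"dp": [0,0,0],"rotation": [0,0,-1],"claw": 85},{"dp": [0,0,0],"rotation": [0,0,-1],"claw": 85},{"dp": [0,0,0],"rotation": [0,0,-1],"claw": 85},{"dp": [0,0,0],"rotation": [0,0,-1],"claw": 85},{"dp": [0,0,0],"rotation": [0,0,0],"claw": 85}]}}

```text
clock: 3.02
tcp_pos: [0.5995, 0.1447, 0.3021]
tcp_rot: [2.037, 2.39, 0.006]
ft_force: [-0.3, -0.0, -0.5]
grip_width: 0.998
```

```bash
cat >> h.py <<'E'
def goto(s,p,yaw=None):
    "tool-frame units to bring TCP to p; yaw = world angle (deg) of tool x"
    M=R.from_rotvec(s['tcp_rot']).as_matrix()
    print('clock',s['clock'],'tcp',np.round(s['tcp_pos'],4),'dp units',np.round(M.T@(np.array(p)-s['tcp_pos'])/.03,2),'toolx yaw',np.round(np.degrees(np.arctan2(M[1,0],M[0,0])),2),'tilt z',np.round(M[:,2],3))
    if yaw is not None:
        a=np.radians(yaw);T=np.array([[np.cos(a),np.sin(a),0],[np.sin(a),-np.cos(a),0],[0,0,-1]]).T
        T=np.column_stack([[np.cos(a),np.sin(a),0],[np.sin(a),-np.cos(a),0],[0,0,-1]])
        print('rot units',np.round(np.degrees(R.from_matrix(M.T@T).as_rotvec())/5,2))
E
python3 - <<'E'
from h import *
np.set_printoptions(precision=4,suppress=True)
s,im=snap('wrist','w1.png'); 
for t,z in(('pin_grip',.1125),('rod_grip',.105),('rack_far',.085),('rack_near',.085)):
    for p,c in pin('wrist',t): print(t,p,c,at_z('wrist',s,p,z))
m=nets.silhouettes('wrist','pin_grip')
if m: print(m[0]['location'],m[0]['confidence'],cv2.boundingRect(m[0]['pixels'].astype(np.uint8)))
goto(s,[.642,.155,.3],100)
E
```

```text
pin_grip [324.416 287.904] 0.77 [0.6376 0.1528 0.1125]
rod_grip [323.712 192.72 ] 0.6 [0.5767 0.1426 0.105 ]
[0.5127, 0.6075] 0.85 (298, 254, 50, 75)
clock 3.0167 tcp [0.5995 0.1447 0.3021] dp units [0.11 1.45 0.07] toolx yaw 99.12 tilt z [ 0.003  0.002 -1.   ]
rot units [ 0.04 -0.02 -0.18]
```

View pics/w1.png

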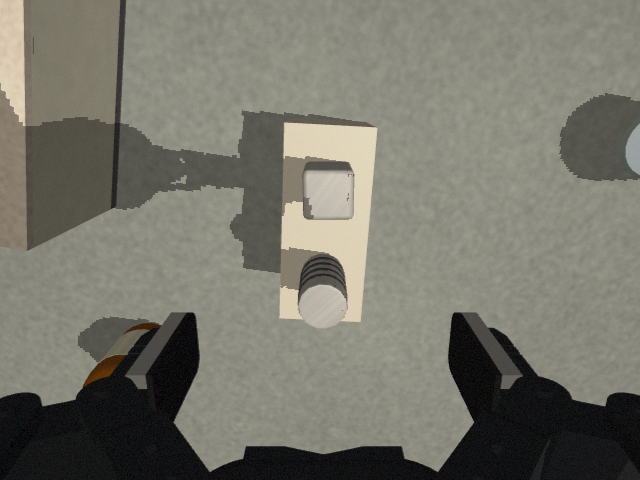

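Run:
```python
from h import *
np.set_printoptions(precision=4,suppress=True)
s=ctrl.read_state()
a=at_z('wrist',s,(322.5,306),.14);b=at_z('wrist',s,(328.5,194),.125);print(a,b,np.linalg.norm(a[:2]-b[:2]),np.degrees(np.arctan2(*(a-b)[[1,0]])))
q=[at_z('wrist',s,p,.085) for p in((284,124),(377,128),(360,322),(279,319))]
for i in range(4): d=q[(i+1)%4]-q[i];print(np.linalg.norm(d),np.degrees(np.arctan2(d[1],d[0])))
c=np.mean(q,0);print('centre',c)
g=np.mean([a[:2],[.6376,.1528],[.6417,.1526]],0);print(g)
goto(s,[a[0],a[1],.1145+.054])
```

```text
[0.637  0.1518 0.14  ] [0.5728 0.1455 0.125 ] 0.06447445412004163 5.6536441252735266
0.06003514621641108 96.38562770197704
0.14008792210535242 5.7320480974155466
0.06008894175378935 -83.61812392823374
0.14008461182194748 -174.2899716008128
centre [0.6064 0.1486 0.085 ]
[0.6388 0.1524]
clock 3.3167 tcp [0.5993 0.1452 0.3021] dp units [0.02 1.26 4.46] toolx yaw 98.82 tilt z [ 0.003  0.002 -1.   ]
```

Request:
{"method": "carry_out", "body": {"commands": [{"dp": [0,0.64,0],"rotation": [0,0,0.6],"claw": 85},{"dp": [0,0.64,0],"rotation": [0,0,0],"claw": 85},{"dp": [0,0,0.9],"rotation": [0,0,0],"claw": 70},{"dp": [0,0,0.9],"rotation": [0,0,0],"claw": 70},{"dp": [0,0,0.9],"rotation": [0,0,0],"claw": 70},{"dp": [0,0,0.5],"rotation": [0,0,0],"claw": 70},{"dp": [0,0,0],"rotation": [0,0,0],"claw": 70}]}}

```text
clock: 3.9
tcp_pos: [0.6407, 0.1528, 0.2052]
tcp_rot: [2.113, 2.319, 0.014]
ft_force: [-0.5, -0.1, -0.0]
grip_width: 0.818
```

Run:
```python
from h import *
s,im=snap('wrist','w2.png'); goto(s,[.6375,.152,.1685],95.8)
```

```text
clock 3.9 tcp [0.6407 0.1528 0.2052] dp units [-0.02 -0.12  1.22] toolx yaw 95.32 tilt z [ 0.009  0.004 -1.   ]
rot units [ 0.11 -0.03 -0.1 ]
```

View pics/w2.png

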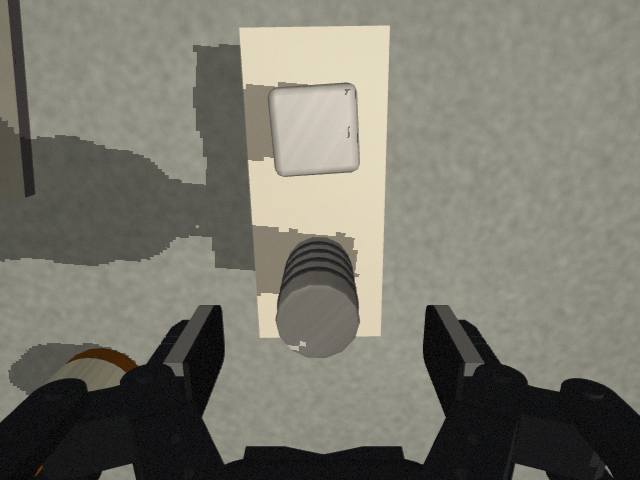

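Request:
{"method": "carry_out", "body": {"commands": [{"dp": [-0.04,-0.16,0.3],"rotation": [0.11,0,0],"claw": 70},{"dp": [0,0,0.6],"rotation": [0,0,0],"claw": 60},{"dp": [0,0,0.3],"rotation": [0,0,0],"claw": 45},{"dp": [0,0,0],"rotation": [0,0,0],"claw": 36}]}}

```text
clock: 4.28
tcp_pos: [0.6378, 0.1521, 0.1733]
tcp_rot: [2.117, 2.321, 0.011]
ft_force: [0.0, -0.3, -0.1]
grip_width: 0.436
```

Run:
```python
from h import *
s=ctrl.read_state(); goto(s,[.636,.152,.1685],95.8)
```

```text
clock 4.2833 tcp [0.6378 0.1521 0.1733] dp units [ 0.   -0.06  0.16] toolx yaw 95.26 tilt z [ 0.005  0.005 -1.   ]
rot units [ 0.06 -0.05 -0.11]
```

Request:
{"method": "carry_out", "body": {"commands": [{"dp": [0,-0.05,0.16],"rotation": [0.06,-0.05,0],"claw": 36},{"dp": [0,0,0],"rotation": [0,0,0],"claw": 20},{"dp": [0,0,0],"rotation": [0,0,0],"claw": 20},{"dp": [0,0,0],"rotation": [0,0,0],"claw": 20},{"dp": [0,0,0],"rotation": [0,0,0],"claw": 20}], "force": 60}}

```text
clock: 4.7
tcp_pos: [0.6372, 0.1522, 0.1713]
tcp_rot: [2.116, 2.319, 0.004]
ft_force: [0.3, 0.2, -1.0]
grip_width: 0.333
```

Request:
{"method": "carry_out", "body": {"commands": [{"dp": [0,0,-0.3],"rotation": [0,0,0],"claw": 20},{"dp": [0,0,-0.8],"rotation": [0,0,0],"claw": 20},{"dp": [0,0,-0.9],"rotation": [0,0,0],"claw": 20},{"dp": [0,0,-0.9],"rotation": [0,0,0],"claw": 20},{"dp": [0,0,-0.9],"rotation": [0,0,0],"claw": 20},{"dp": [0,0,-0.9],"rotation": [0,0,0],"claw": 20},{"dp": [0,0,-0.3],"rotation": [0,0,0],"claw": 20},{"dp": [0,0,0],"rotation": [0,0,0],"claw": 20}]}}

```text
clock: 5.37
tcp_pos: [0.6359, 0.1516, 0.333]
tcp_rot: [2.117, 2.319, 0.005]
ft_force: [-0.2, 0.2, -1.0]
grip_width: 0.336
```

```bash
python3 - <<'E'
from h import *
np.set_printoptions(precision=4,suppress=True)
s,a=snap('side','s3.png'); _,b=snap('top','t3.png')
for t in('pin_grip','pin_tip','access_hole'):
    p=pin('side',t);q=pin('top',t) if t!='pin_tip' else None;print(t,p,q)
    if p and q: print(tri([ray('side',s,p[0][0]),ray('top',s,q[0][0])]))
goto(s,[.580,-.082,.31],95.8)
c=cv2.resize(a[120:320,200:460],(520,400)); d=cv2.resize(b[170:350,200:460],(520,360))
cv2.imwrite('pics/c3.png',np.vstack([c,d])[:,:,::-1][:,:].astype(np.uint8))
E
python3 -c "
import cv2;a=cv2.imread('pics/c3.png');cv2.imwrite('pics/c3.png',cv2.resize(a,None,fx=.78,fy=.78))"
```

```text
pin_grip [(array([336.576, 212.4  ]), 0.6), (array([288.896, 206.208]), 0.54)] [(array([233.6  , 199.584]), 0.56)]
(array([0.5868, 0.1506, 0.2844]), [np.float64(0.04897791517443784), np.float64(0.0489779151744376)])
pin_tip [(array([349.12 , 168.288]), 0.48), (array([289.728, 244.704]), 0.45)] None
access_hole [(array([336.896, 212.112]), 0.58)] [(array([357.632, 248.208]), 0.66)]
(array([ 0.5765, -0.0766,  0.1318]), [np.float64(0.0012540636397559515), np.float64(0.0012540636397558786)])
clock 5.3667 tcp [0.6359 0.1516 0.333 ] dp units [-7.58 -2.56  0.75] toolx yaw 95.21 tilt z [ 0.003  0.001 -1.   ]
rot units [ 0.04 -0.01 -0.12]
```

View pics/c3.png

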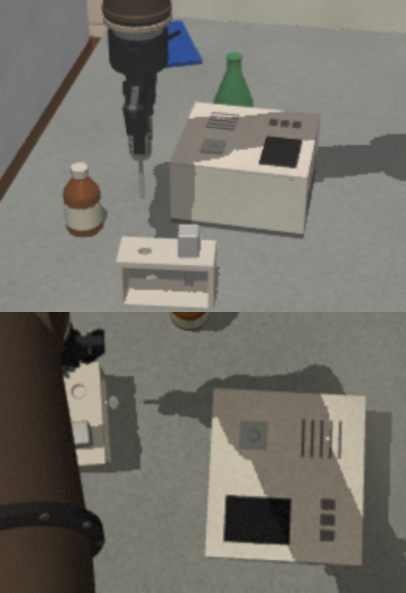

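Pin is held upright. The side crop shows its shaft hanging free and the rod still in the rack. Now a quick check of the hole position before going over.

Run:
```python
from h import *
np.set_printoptions(precision=4,suppress=True)
s=ctrl.read_state()
for c,p in(('top',(362.6,248.4)),('side',(336.2,213))): print(c,at_z(c,s,p,.126))
print(tri([ray('top',s,(362.6,248.4)),ray('side',s,(336.2,213))]))
# plate centre by grey level, refined
im=cv2.imread('pics/top0.png');cv2.imwrite('pics/plate.png',np.hstack([cv2.resize(im[228:272,340:386],None,fx=8,fy=8,interpolation=cv2.INTER_NEAREST),cv2.resize(cv2.imread('pics/side0.png')[191:235,313:359],None,fx=8,fy=8,interpolation=cv2.INTER_NEAREST)]))
```

```text
top [ 0.5785 -0.0868  0.126 ]
side [ 0.5777 -0.0812  0.126 ]
(array([ 0.5788, -0.087 ,  0.1223]), [np.float64(0.00016626909560304306), np.float64(0.0001662690956029303)])
```

View pics/plate.png

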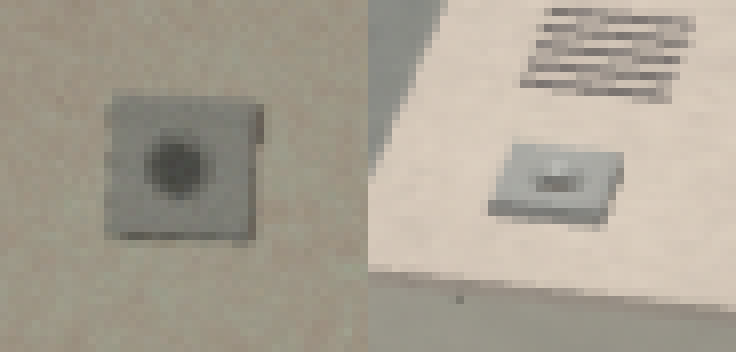

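Request:
{"method": "carry_out", "body": {"commands": [{"dp": [-0.5,-0.17,0],"rotation": [0,0,-0.1],"claw": 20},{"dp": [-0.8,-0.27,0],"rotation": [0,0,0],"claw": 20},{"dp": [-0.8,-0.27,0],"rotation": [0,0,0],"claw": 20},{"dp": [-0.8,-0.27,0.1],"rotation": [0,0,0],"claw": 20},{"dp": [-0.8,-0.27,0.1],"rotation": [0,0,0],"claw": 20},{"dp": [-0.8,-0.27,0.1],"rotation": [0,0,0],"claw": 20},{"dp": [-0.8,-0.27,0.1],"rotation": [0,0,0],"claw": 20},{"dp": [-0.8,-0.27,0.1],"rotation": [0,0,0],"claw": 20},{"dp": [-0.7,-0.25,0.1],"rotation": [0,0,0],"claw": 20},{"dp": [-0.4,-0.14,0],"rotation": [0,0,0],"claw": 20},{"dp": [0,0,0],"rotation": [0,0,0],"claw": 20}]}}

```text
clock: 6.63
tcp_pos: [0.5775, -0.0777, 0.2984]
tcp_rot: [-2.091, -2.325, 0.025]
ft_force: [-0.2, -0.1, -0.9]
grip_width: 0.338
```

Run:
```python
from h import *
np.set_printoptions(precision=4,suppress=True)
s,a=snap('wrist','w4.png')
for t,z in(('access_hole',.126),('pin_tip',s['tcp_pos'][2]-.1563)):
    for p,c in pin('wrist',t): print(t,p,c,at_z('wrist',s,p,z))
goto(s,[.578,-.085,.31],95.8)
```

```text
access_hole [309.632 245.088] 0.86 [ 0.5775 -0.085   0.126 ]
pin_tip [321.792 254.112] 0.96 [ 0.577  -0.0777  0.1421]
clock 6.6333 tcp [ 0.5775 -0.0777  0.2984] dp units [-0.25 -0.02 -0.39] toolx yaw 96.06 tilt z [-0.021 -0.002 -1.   ]
rot units [-0.25  0.    0.05]
```

View pics/w4.png

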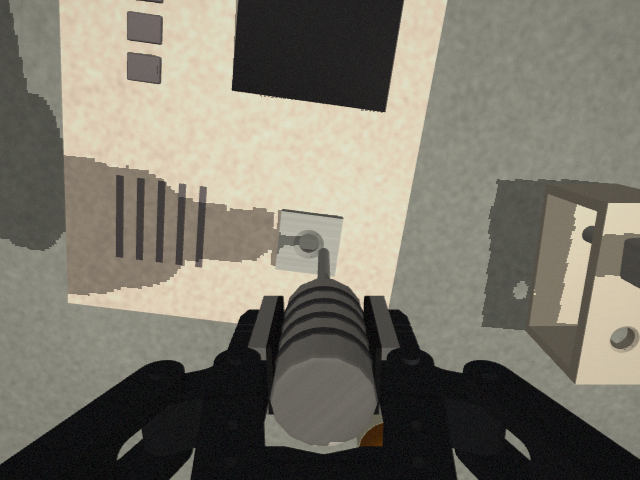

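Request:
{"method": "carry_out", "body": {"commands": [{"dp": [-0.23,-0.1,0],"rotation": [-0.25,0,0],"claw": 20},{"dp": [0,0,0],"rotation": [0,0,0],"claw": 20},{"dp": [0,0,0],"rotation": [0,0,0],"claw": 20}]}}

```text
clock: 7.03
tcp_pos: [0.5783, -0.0739, 0.2986]
tcp_rot: [-2.085, -2.348, -0.008]
ft_force: [-0.1, 0.2, -0.9]
grip_width: 0.336
```

Run:
```python
from h import *
np.set_printoptions(precision=4,suppress=True)
s,a=snap('wrist','w5.png')
for t,z in(('access_hole',.126),('pin_tip',s['tcp_pos'][2]-.1563)):
    for p,c in pin('wrist',t): print(t,p,c,at_z('wrist',s,p,z))
goto(s,[.578,-.085,.31],95.8)
cv2.imwrite('pics/w5c.png',cv2.resize(a[190:310,240:410],None,fx=4,fy=4)[:,:,::-1])
```

```text
access_hole [301.312 232.992] 0.69 [ 0.5757 -0.0855  0.126 ]
pin_tip [323.712 254.688] 0.89 [ 0.5818 -0.0716  0.1423]
clock 7.0333 tcp [ 0.5783 -0.0739  0.2986] dp units [-0.36 -0.05 -0.38] toolx yaw 96.81 tilt z [ 0.002  0.005 -1.   ]
rot units [ 0.03 -0.05  0.2 ]
```

View pics/w5c.png

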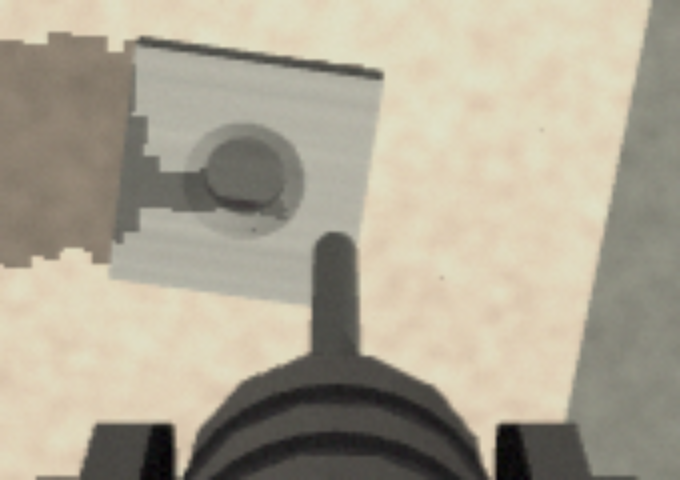

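Request:
{"method": "carry_out", "body": {"commands": [{"dp": [-0.22,-0.11,0],"rotation": [0,0,0.1],"claw": 20},{"dp": [-0.21,-0.11,0],"rotation": [0,0,0.1],"claw": 20},{"dp": [0,0,0],"rotation": [0,0,0],"claw": 20},{"dp": [0,0,0],"rotation": [0,0,0],"claw": 20},{"dp": [0,0,0],"rotation": [0,0,0],"claw": 20}]}}

```text
clock: 7.6
tcp_pos: [0.5729, -0.0889, 0.2985]
tcp_rot: [-2.107, -2.328, -0.006]
ft_force: [0.1, -0.2, -0.6]
grip_width: 0.335
```

Run:
```python
from h import *
np.set_printoptions(precision=4,suppress=True)
s,a=snap('wrist','w6.png')
for t,z in(('access_hole',.126),('pin_tip',s['tcp_pos'][2]-.1563)):
    for p,c in pin('wrist',t): print(t,p,c,at_z('wrist',s,p,z))
s=ctrl.read_state()
print(s['dq']);goto(s,[.576,-.085,.31],95.8)
```

```text
access_hole [327.168 246.   ] 0.68 [ 0.5764 -0.0847  0.126 ]
pin_tip [323.712 250.8  ] 0.88 [ 0.574  -0.0871  0.1422]
[-0.0036  0.0011 -0.0013 -0.0016 -0.0015  0.0007  0.0004]
clock 7.75 tcp [ 0.573  -0.0885  0.2985] dp units [ 0.11  0.11 -0.38] toolx yaw 95.75 tilt z [ 0.002  0.004 -1.   ]
rot units [ 0.02 -0.05 -0.01]
```

Request:
{"method": "carry_out", "body": {"commands": [{"dp": [0.08,0.08,0],"rotation": [0,0,0],"claw": 20},{"dp": [0,0,0],"rotation": [0,0,0],"claw": 20},{"dp": [0,0,0.2],"rotation": [0,0,0],"claw": 20},{"dp": [0,0,0.2],"rotation": [0,0,0],"claw": 20},{"dp": [0,0,0.1],"rotation": [0,0,0],"claw": 20}]}}

```text
clock: 8.17
tcp_pos: [0.5761, -0.0847, 0.2829]
tcp_rot: [-2.105, -2.331, -0.009]
ft_force: [-0.2, -0.1, -0.5]
grip_width: 0.335
```

Run:
```python
from h import *
np.set_printoptions(precision=4,suppress=True)
s,a=snap('wrist','w7.png')
for t,z in(('access_hole',.126),('pin_tip',s['tcp_pos'][2]-.1563)):
    for p,c in pin('wrist',t): print(t,p,c,at_z('wrist',s,p,z))
s=ctrl.read_state()
print(s['ft_force']);goto(s,[.576,-.085,.2343],95.8)
cv2.imwrite('pics/w7c.png',cv2.resize(a[190:310,240:410],None,fx=4,fy=4)[:,:,::-1])
```

```text
access_hole [319.488 248.304] 0.97 [ 0.5765 -0.0853  0.126 ]
[-0.1784  0.8975 -1.4157]
clock 8.3167 tcp [ 0.576  -0.0848  0.2833] dp units [-0.01 -0.01  1.63] toolx yaw 95.81 tilt z [ 0.003  0.005 -1.   ]
rot units [ 0.04 -0.05  0.  ]
```

View pics/w7c.png

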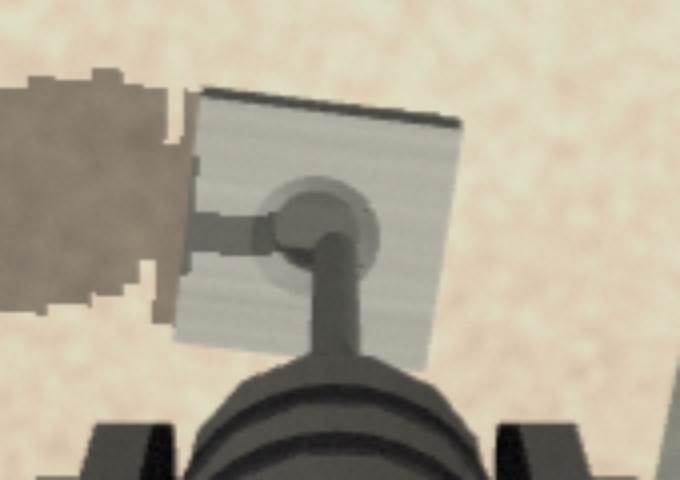

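Request:
{"method": "carry_out", "body": {"commands": [{"dp": [-0.07,-0.04,0],"rotation": [0,0,0],"claw": 20},{"dp": [0,0,0.2],"rotation": [0,0,0],"claw": 20},{"dp": [0,0,0.3],"rotation": [0,0,0],"claw": 20},{"dp": [0,0,0.3],"rotation": [0,0,0],"claw": 20},{"dp": [0,0,0.2],"rotation": [0,0,0],"claw": 20},{"dp": [0,0,0],"rotation": [0,0,0],"claw": 20}]}}

```text
clock: 8.82
tcp_pos: [0.5751, -0.0875, 0.2505]
tcp_rot: [-2.106, -2.33, -0.009]
ft_force: [0.4, -0.2, -1.7]
grip_width: 0.337
```

Request:
{"method": "carry_out", "body": {"commands": [{"dp": [0,0,0.25],"rotation": [0,0,0],"claw": 20},{"dp": [0,0,0.25],"rotation": [0,0,0],"claw": 20},{"dp": [0,0,0.08],"rotation": [0,0,0],"claw": 20},{"dp": [0,0,0],"rotation": [0,0,0],"claw": 20}]}}

```text
clock: 9.15
tcp_pos: [0.5756, -0.0875, 0.2312]
tcp_rot: [2.106, 2.33, 0.01]
ft_force: [-0.6, 0.5, 2.3]
grip_width: 0.337
```

Run:
```python
from h import *
np.set_printoptions(precision=4,suppress=True)
s,a=snap('side','s8.png'); print(s['ft_force'],s['tcp_pos'],s['clock'])
print(pin('side','tray_front'))
d=cv2.absdiff(a,np.ascontiguousarray(cv2.imread('pics/side0.png')[:,:,::-1])).max(2)[215:290,300:440]; print((d>60).sum())
cv2.imwrite('pics/s8c.png',cv2.resize(a[130:320,220:460],None,fx=3,fy=3)[:,:,::-1])
```

```text
[-0.5961  0.4805  2.3071] [ 0.5756 -0.0875  0.2312] 9.15
[(array([403.072, 232.896]), 0.82)]
73
```

View pics/s8c.png

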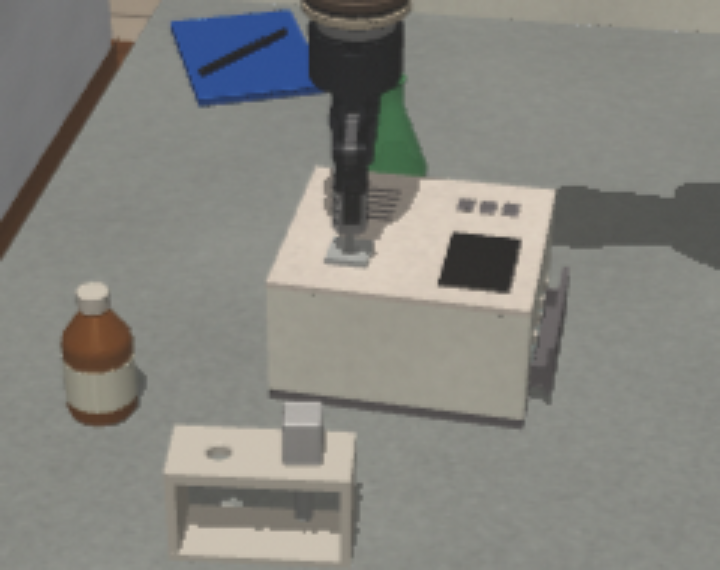

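The side view shows the tray already sliding out, its grey front at about (550,335) in the crop. I'll hold while it finishes, then withdraw.

Request:
{"method": "carry_out", "body": {"commands": [{"dp": [0,0,0],"rotation": [0,0,0],"claw": 20},{"dp": [0,0,0],"rotation": [0,0,0],"claw": 20},{"dp": [0,0,0],"rotation": [0,0,0],"claw": 20},{"dp": [0,0,0],"rotation": [0,0,0],"claw": 20},{"dp": [0,0,0],"rotation": [0,0,0],"claw": 20},{"dp": [0,0,0],"rotation": [0,0,0],"claw": 20},{"dp": [0,0,0],"rotation": [0,0,0],"claw": 20},{"dp": [0,0,0],"rotation": [0,0,0],"claw": 20},{"dp": [0,0,0],"rotation": [0,0,0],"claw": 20},{"dp": [0,0,0],"rotation": [0,0,0],"claw": 20}]}}

```text
clock: 10.08
tcp_pos: [0.5756, -0.0875, 0.2334]
tcp_rot: [2.106, 2.33, 0.011]
ft_force: [-0.9, -0.1, 2.4]
grip_width: 0.338
```

Request:
{"method": "carry_out", "body": {"commands": [{"dp": [0,0,-0.3],"rotation": [0,0,0],"claw": 20},{"dp": [0,0,-0.6],"rotation": [0,0,0],"claw": 20},{"dp": [0,0,-0.7],"rotation": [0,0,0],"claw": 20},{"dp": [0,0,-0.7],"rotation": [0,0,0],"claw": 20},{"dp": [0,0,-0.5],"rotation": [0,0,0],"claw": 20},{"dp": [0,0,0],"rotation": [0,0,0],"claw": 20},{"dp": [0,0,0],"rotation": [0,0,0],"claw": 20}]}}

```text
clock: 10.67
tcp_pos: [0.5748, -0.0878, 0.3218]
tcp_rot: [2.107, 2.33, 0.009]
ft_force: [-0.6, -0.5, -1.3]
grip_width: 0.336
```

Run:
```python
from h import *
np.set_printoptions(precision=4,suppress=True)
s,a=snap('side','s9.png'); p=pin('side','tray_front');print(p)
if p: print(at_z('side',s,p[0][0],.062))
goto(s,[.6375,.152,.320],95.8)
```

```text
[(array([418.112, 233.616]), 0.96)]
[ 0.3691 -0.1197  0.062 ]
clock 10.6667 tcp [ 0.5748 -0.0878  0.3218] dp units [7.74 2.88 0.1 ] toolx yaw 95.77 tilt z [ 0.004  0.004 -1.   ]
rot units [ 0.05 -0.05 -0.01]
```

Request:
{"method": "carry_out", "body": {"commands": [{"dp": [0.5,0.19,0],"rotation": [0,0,0],"claw": 20},{"dp": [0.8,0.3,0],"rotation": [0,0,0],"claw": 20},{"dp": [0.8,0.3,0],"rotation": [0,0,0],"claw": 20},{"dp": [0.8,0.3,0],"rotation": [0,0,0],"claw": 20},{"dp": [0.8,0.3,0],"rotation": [0,0,0],"claw": 20},{"dp": [0.8,0.3,0],"rotation": [0,0,0],"claw": 20},{"dp": [0.8,0.3,0],"rotation": [0,0,0],"claw": 20},{"dp": [0.7,0.26,0],"rotation": [0,0,0],"claw": 20},{"dp": [0.5,0.18,0],"rotation": [0,0,0],"claw": 20},{"dp": [0.3,0.1,0],"rotation": [0,0,0],"claw": 20},{"dp": [0,0,0],"rotation": [0,0,0],"claw": 20},{"dp": [0,0,0],"rotation": [0,0,0],"claw": 20}]}}

```text
clock: 11.77
tcp_pos: [0.627, 0.1285, 0.3058]
tcp_rot: [-2.105, -2.313, 0.023]
ft_force: [-0.3, -0.8, -1.0]
grip_width: 0.341
```

Run:
```python
from h import *
s=ctrl.read_state(); print(s['dq'].round(3))
goto(s,[.6375,.152,.27],95.8)
```

```text
[-0.006  0.013 -0.001  0.003 -0.002 -0.003 -0.002]
clock 11.7667 tcp [0.627  0.1285 0.3058] dp units [0.75 0.44 1.18] toolx yaw 95.4 tilt z [-0.02  -0.001 -1.   ]
rot units [-0.23 -0.01 -0.08]
```

Request:
{"method": "carry_out", "body": {"commands": [{"dp": [0.38,0.22,0],"rotation": [-0.12,0,0],"claw": 20},{"dp": [0.37,0.22,0],"rotation": [-0.11,0,0],"claw": 20},{"dp": [0,0,0.5],"rotation": [0,0,0],"claw": 20},{"dp": [0,0,0.5],"rotation": [0,0,0],"claw": 20},{"dp": [0,0,0],"rotation": [0,0,0],"claw": 20},{"dp": [0,0,0],"rotation": [0,0,0],"claw": 20},{"dp": [0,0,0],"rotation": [0,0,0],"claw": 20}]}}

```text
clock: 12.35
tcp_pos: [0.6413, 0.1503, 0.2765]
tcp_rot: [2.12, 2.312, 0.007]
ft_force: [0.1, 0.8, -1.0]
grip_width: 0.336
```

Run:
```python
from h import *
np.set_printoptions(precision=4,suppress=True)
s,a=snap('wrist','w10.png')
for t,z in(('rack_far',.085),('pin_tip',s['tcp_pos'][2]-.1563)):
    for p,c in pin('wrist',t): print(t,p,c,at_z('wrist',s,p,z))
goto(s,[.6375,.152,.27],95.8)
cv2.imwrite('pics/w10c.png',cv2.resize(a[180:320,230:420],None,fx=4,fy=4)[:,:,::-1])
```

```text
rack_far [321.024 222.576] 0.84 [0.6371 0.1491 0.085 ]
rack_far [325.504 348.912] 0.53 [0.7272 0.1598 0.085 ]
pin_tip [322.624 253.488] 0.55 [0.6449 0.1509 0.1202]
clock 12.35 tcp [0.6413 0.1503 0.2765] dp units [ 0.07 -0.12  0.22] toolx yaw 94.96 tilt z [ 0.007 -0.    -1.   ]
rot units [ 0.08  0.01 -0.17]
```

View pics/w10c.png

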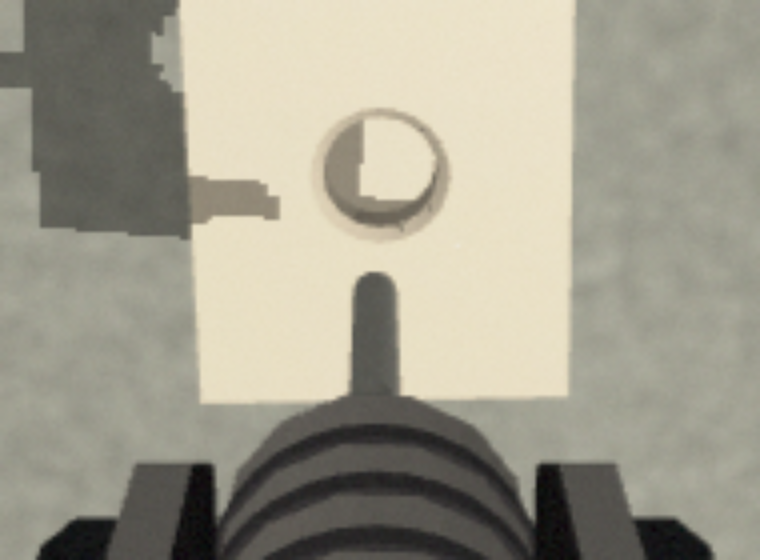

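Request:
{"method": "carry_out", "body": {"commands": [{"dp": [0.02,-0.15,0],"rotation": [0.08,0,-0.1],"claw": 20},{"dp": [0,0,0],"rotation": [0,0,0],"claw": 20},{"dp": [0,0,0.25],"rotation": [0,0,0],"claw": 20},{"dp": [0,0,0.3],"rotation": [0,0,0],"claw": 20},{"dp": [0,0,0.25],"rotation": [0,0,0],"claw": 20},{"dp": [0,0,0],"rotation": [0,0,0],"claw": 20},{"dp": [0,0,0],"rotation": [0,0,0],"claw": 20}]}}

```text
clock: 13.08
tcp_pos: [0.6369, 0.1502, 0.252]
tcp_rot: [2.111, 2.324, 0.003]
ft_force: [0.6, 1.0, -1.4]
grip_width: 0.335
```

Run:
```python
from h import *
np.set_printoptions(precision=4,suppress=True)
s,a=snap('wrist','w11.png')
for t,z in(('rack_far',.085),('pin_tip',s['tcp_pos'][2]-.1563)):
    for p,c in pin('wrist',t): print(t,p,c,at_z('wrist',s,p,z))
goto(s,[.6375,.152,.1713],95.8)
cv2.imwrite('pics/w11c.png',cv2.resize(a[180:320,230:420],None,fx=4,fy=4)[:,:,::-1])
```

```text
rack_far [321.472 242.496] 0.9 [0.6369 0.15   0.085 ]
pin_tip [322.688 251.616] 0.56 [0.6387 0.1509 0.0957]
clock 13.0833 tcp [0.6369 0.1502 0.252 ] dp units [0.06 0.02 2.69] toolx yaw 95.49 tilt z [ 0.003  0.    -1.   ]
rot units [ 0.03  0.   -0.06]
```

View pics/w11c.png

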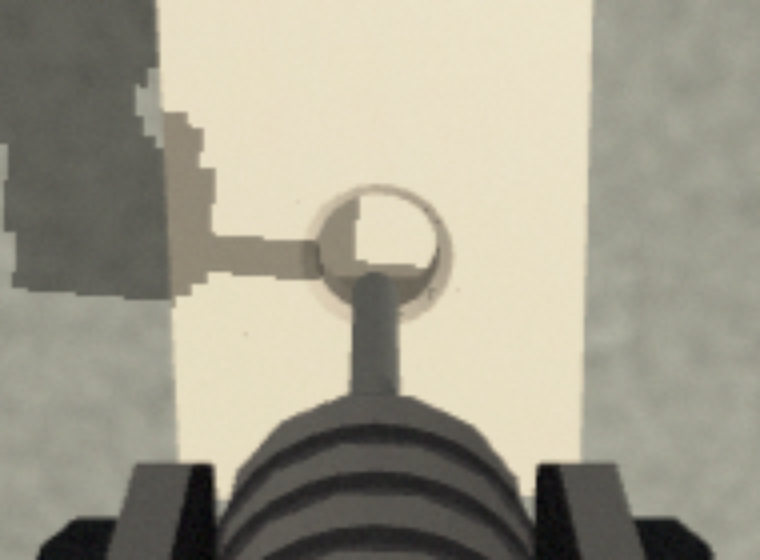

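Request:
{"method": "carry_out", "body": {"commands": [{"dp": [0.03,-0.05,0.1],"rotation": [0.03,0,0],"claw": 20},{"dp": [0,0,0.25],"rotation": [0,0,0],"claw": 20},{"dp": [0,0,0.3],"rotation": [0,0,0],"claw": 20},{"dp": [0,0,0.4],"rotation": [0,0,0],"claw": 20},{"dp": [0,0,0.4],"rotation": [0,0,0],"claw": 20},{"dp": [0,0,0.3],"rotation": [0,0,0],"claw": 20},{"dp": [0,0,0],"rotation": [0,0,0],"claw": 20}]}}

```text
clock: 13.82
tcp_pos: [0.6358, 0.1515, 0.1963]
tcp_rot: [2.111, 2.324, 0.004]
ft_force: [-0.4, 0.5, -1.6]
grip_width: 0.34
```

Run:
```python
from h import *
s=ctrl.read_state(); print(s['dq'].round(3),s['ft_force'].round(1))
goto(s,[.6375,.152,.1713],95.8)
```

```text
[ 0.002 -0.003  0.001 -0.003 -0.     0.011 -0.   ] [-0.4  0.5 -1.6]
clock 13.8167 tcp [0.6358 0.1515 0.1963] dp units [0.01 0.05 0.83] toolx yaw 95.5 tilt z [ 0.003  0.001 -1.   ]
rot units [ 0.03 -0.01 -0.06]
```

Request:
{"method": "carry_out", "body": {"commands": [{"dp": [0,0.02,0.3],"rotation": [0.03,0,0],"claw": 20},{"dp": [0,0,0.3],"rotation": [0,0,0],"claw": 20},{"dp": [0,0,0.16],"rotation": [0,0,0],"claw": 20},{"dp": [0,0,0],"rotation": [0,0,0],"claw": 20}]}}

```text
clock: 14.15
tcp_pos: [0.6365, 0.1516, 0.171]
tcp_rot: [-2.112, -2.325, -0.0]
ft_force: [-0.7, 0.1, -1.3]
grip_width: 0.334
```

Request:
{"method": "carry_out", "body": {"commands": [{"dp": [0,0,0.04],"rotation": [0,0,0],"claw": 20},{"dp": [0,0,0],"rotation": [0,0,0],"claw": 20}]}}

```text
clock: 14.32
tcp_pos: [0.6366, 0.1515, 0.1694]
tcp_rot: [-2.112, -2.325, 0.0]
ft_force: [-0.2, 0.5, -0.8]
grip_width: 0.335
```

Request:
{"method": "carry_out", "body": {"commands": [{"dp": [0,0,0.04],"rotation": [0,0,0],"claw": 20},{"dp": [0,0,0],"rotation": [0,0,0],"claw": 20}]}}

```text
clock: 14.48
tcp_pos: [0.6372, 0.1516, 0.1696]
tcp_rot: [2.112, 2.325, 0.002]
ft_force: [0.4, -0.2, -0.2]
grip_width: 0.338
```

Run:
```python
from h import *
s,a=snap('side','s12.png'); print(s['ft_force'].round(1),s['tcp_pos'].round(4))
cv2.imwrite('pics/s12c.png',cv2.resize(a[240:320,260:360],None,fx=6,fy=6)[:,:,::-1])
```

```text
[ 0.4 -0.2 -0.2] [0.6372 0.1516 0.1696]
```

The force reading went from -1.4 to about 0 N, so the handle rests on the rack. Releasing.

Request:
{"method": "carry_out", "body": {"commands": [{"dp": [0,0,0],"rotation": [0,0,0],"claw": 36},{"dp": [0,0,0],"rotation": [0,0,0],"claw": 42},{"dp": [0,0,0],"rotation": [0,0,0],"claw": 55},{"dp": [0,0,0],"rotation": [0,0,0],"claw": 65},{"dp": [0,0,0],"rotation": [0,0,0],"claw": 65}]}}

```text
clock: 14.95
tcp_pos: [0.6381, 0.1519, 0.1709]
tcp_rot: [2.111, 2.324, 0.006]
ft_force: [0.7, -0.3, 0.2]
grip_width: 0.766
```

Request:
{"method": "carry_out", "body": {"commands": [{"dp": [0,0,-0.2],"rotation": [0,0,0],"claw": 65},{"dp": [0,0,-0.5],"rotation": [0,0,0],"claw": 65},{"dp": [0,0,-0.8],"rotation": [0,0,0],"claw": 65},{"dp": [0,0,-0.8],"rotation": [0,0,0],"claw": 65},{"dp": [0,0,-0.8],"rotation": [0,0,0],"claw": 65},{"dp": [0,0,-0.5],"rotation": [0,0,0],"claw": 65},{"dp": [0,-0.5,0],"rotation": [0,0,0],"claw": 65},{"dp": [0,-0.5,0],"rotation": [0,0,0],"claw": 65},{"dp": [0,0,0],"rotation": [0,0,0],"claw": 65},{"dp": [0,0,0],"rotation": [0,0,0],"claw": 65}]}}

```text
clock: 15.78
tcp_pos: [0.6072, 0.1485, 0.2879]
tcp_rot: [2.111, 2.323, 0.008]
ft_force: [-0.5, 0.1, 1.3]
grip_width: 0.761
```

Run:
```python
from h import *
np.set_printoptions(precision=4,suppress=True)
s,a=snap('wrist','w13.png'); print(s['tcp_pos'],s['dq'])
for t,z in(('pin_grip',.1125),('rod_grip',.105)):
    for p,c in pin('wrist',t): print(t,p,c,at_z('wrist',s,p,z))
m=nets.silhouettes('wrist','pin_grip'); print(cv2.boundingRect(m[0]['pixels'].astype(np.uint8)) if m else None)
s,b=snap('side','s13.png'); 
o=cv2.imread('pics/side0.png')[:,:,::-1]
for t in('pin_grip','rod_grip','tray_front','beaker_mid','bottle_mid','flask_mid'): print(t,pin('side',t)[:1])
for n,(r0,r1,c0,c1) in dict(rack=(255,318,270,342),bottle=(222,275,238,268),beaker=(355,415,303,348),flask=(153,190,336,365)).items():
    d=cv2.absdiff(np.ascontiguousarray(o[r0:r1,c0:c1]),np.ascontiguousarray(b[r0:r1,c0:c1])).max(2); print(n,(d>50).sum(),d.mean())
def ph(r,c,w,h): 
    A=cv2.cvtColor(np.ascontiguousarray(o[r:r+h,c:c+w]),7).astype(np.float32);B=cv2.cvtColor(np.ascontiguousarray(b[r:r+h,c:c+w]),7).astype(np.float32); return cv2.phaseCorrelate(A,B)
print('pin handle shift',ph(256,282,20,28))
```

```text
[0.6072 0.1485 0.2879] [-0.0037 -0.0251 -0.0017  0.0154  0.0011  0.0073 -0.0015]
pin_grip [325.376 286.896] 0.83 [0.6391 0.1539 0.1125]
rod_grip [319.68  178.992] 0.59 [0.5739 0.1443 0.105 ]
(297, 250, 54, 79)
pin_grip [(array([291.968, 267.504]), 0.7)]
rod_grip [(array([322.176, 273.792]), 0.55)]
tray_front [(array([420.608, 231.696]), 0.55)]
beaker_mid [(array([325.12 , 387.792]), 0.8)]
bottle_mid [(array([252.672, 246.096]), 0.79)]
flask_mid [(array([350.208, 171.408]), 0.93)]
rack 27 8.625440917107584
bottle 0 4.239622641509434
beaker 0 5.150740740740741
flask 0 3.02143522833178
pin handle shift ((-0.5474373095647174, 0.40225464048711324), 0.9086602727572123)
```

Request:
{"method": "carry_out", "body": {"commands": [{"dp": [0,0,-0.3],"rotation": [0,0,0],"claw": 65},{"dp": [0,0,0],"rotation": [0,0,0],"claw": 65},{"dp": [0,0,0],"rotation": [0,0,0],"claw": 65},{"dp": [0,0,0],"rotation": [0,0,0],"claw": 65}]}}

```text
clock: 16.67
tcp_pos: [0.6075, 0.1484, 0.297]
tcp_rot: [2.112, 2.323, 0.007]
ft_force: [1.5, 0.2, 0.5]
grip_width: 0.761
```

```bash
python3 -c "
from h import *
print(ctrl.finish_job(), ctrl.read_state()['clock'])"
```

```text
the job is handed in; nothing more can be done
the job is handed in; nothing more can be done
```

I took the release pin from the rack's far place and pushed it through the access hole at about 3 N. The tray sprang out, and I put the pin back in the same place. I handed the job in at about 16.7 s.

- **Tray:** the network put the tray front about 50 mm out at x ≈ 0.369 m after I withdrew the pin. A last reading after the pin was back put it in nearly the same place in the picture.
- **Pin:** its handle is back within about 1–2 mm of where it started and looks upright. The force reading fell to about zero before I let go, so it was resting on the rack.
- **Rod, beaker, flask and bottle:** the before-and-after side pictures show no change at the beaker, flask or bottle. The rack area differs in only 27 pixels, and the network finds the rod where it was, to within about 3 mm.

I had used up the 12 picture views by the end, so these final checks rest on the networks and picture differences, not on my own look. The network locations jittered by 2–3 pixels, and no check disagreed.

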